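# Put the check weights away from the balance

### The job

The balance has been checked: unload the stack of four brass weights from its pan and put each one back in the weight case, upright and fully home in the pocket bored to its own size (the pocket only a little wider than the weight). Do not drop a weight or let one tip over, and leave the vial and the tweezers behind the work where they are.

Things in the scene. Friction and masses are not known exactly. Their poses are not given: they have to be found in the camera images.
- weight_54: loose flat brass disc weight, 54 mm in diameter, 26 mm thick, with a shallow groove round its edge, about 500 g. Origin: centre of its underside, z up. Starts as the bottom of the stack, on the pan of a bench balance (fixed; round steel pan 104 mm across, its top 55 mm above the worktop; white housing 168 x 140 mm).
- weight_42: loose flat brass disc weight, 42 mm in diameter, 17.2 mm thick, with a shallow groove round its edge, about 200 g. Origin: centre of its underside, z up. Starts as the second from the bottom of the stack, on the pan of a bench balance (fixed; round steel pan 104 mm across, its top 55 mm above the worktop; white housing 168 x 140 mm).
- weight_32: loose flat brass disc weight, 32 mm in diameter, 14.8 mm thick, with a shallow groove round its edge, about 100 g. Origin: centre of its underside, z up. Starts as the third from the bottom of the stack, on the pan of a bench balance (fixed; round steel pan 104 mm across, its top 55 mm above the worktop; white housing 168 x 140 mm).
- weight_knob: loose brass weight with a knob: cylinder 22 mm in diameter with a narrower neck and a round knob on top, 42 mm high in all, about 100 g. Origin: centre of its underside, z up. Starts on top of the stack, its underside about 113 mm above the worktop. Mind the clear upright splash shield behind the balance: a fixed sheet in the plane x = 0.60 m from y = -0.01 to 0.29 m, 0.32 m high.
- pocket_54: fixed light wooden block 85 x 85 x 14 mm with a round felt-floored pocket 63 mm wide, 6 mm deep in its top: the place of the 54 mm weight. One of four blocks set 86 mm apart as a 2 x 2 square in a low wooden case; their order varies. Origin: centre of the block's underside, 4 mm above the worktop; x, y along its sides, z up; pocket floor at z 8 mm, block top at z 14 mm.
- pocket_42: fixed light wooden block 85 x 85 x 14 mm with a round felt-floored pocket 51 mm wide, 6 mm deep in its top: the place of the 42 mm weight. One of four blocks set 86 mm apart as a 2 x 2 square in a low wooden case; their order varies. Origin: centre of the block's underside, 4 mm above the worktop; x, y along its sides, z up; pocket floor at z 8 mm, block top at z 14 mm.
- pocket_32: fixed light wooden block 85 x 85 x 14 mm with a round felt-floored pocket 41 mm wide, 6 mm deep in its top: the place of the 32 mm weight. One of four blocks set 86 mm apart as a 2 x 2 square in a low wooden case; their order varies. Origin: centre of the block's underside, 4 mm above the worktop; x, y along its sides, z up; pocket floor at z 8 mm, block top at z 14 mm.
- pocket_knob: fixed light wooden block 85 x 85 x 14 mm with a round felt-floored pocket 31 mm wide, 6 mm deep in its top: the place of the 22 mm weight with the knob. One of four blocks set 86 mm apart as a 2 x 2 square in a low wooden case; their order varies. Origin: centre of the block's underside, 4 mm above the worktop; x, y along its sides, z up; pocket floor at z 8 mm, block top at z 14 mm.
- vial: bystander: small white screw vial with a black cap, 28 mm in diameter, 64 mm high, standing loose behind the work. Origin: centre of its underside.
- tweezers: bystander: steel tweezers 124 mm long, 14 mm wide, 10 mm high, lying loose behind the work. Origin: middle of the underside, y along the length.
Mind the look-alikes: they are no part of the job. Leave any orange look-alike of the pocket_54 alone.

How it is judged:
By the outcome, as a careful person would: the job done as asked, in the order asked, and still so for the second after the job is handed in, with the robot touching nothing.
It also fails if it takes over 115 s, if anything falls off the work surface, if the arm or the gripper's body presses on something with over 40 N, if the wrist force passes 120 N, or if a joint passes its speed limit or range.

### The arm

A 6-joint arm with a two-finger parallel gripper is mounted at the origin on a cart in front of the work surface, level with it; the furniture and walls round the work are solid. World frame = base frame: x ahead of the robot, y to its left, z up, the work surface at z = 0. Lengths are in m, angles in rad, forces in N, time in s.
With the tool pointing down it reaches from about 0.35 to 0.775 m from the base axis. Payload 7.3 kg.
Tool frame: the origin (TCP) lies between the finger pads; the fingertips stand 17 mm ahead of it and the grasp point (between the pads) lies 2 mm behind it; z points along the fingers, y is the direction in which the jaws open and shut (so a half turn about z gives the same grasp; the last joint's range is limited). The gripper opens to 92 mm and grips with 3 to 60 N. Pads are 19 mm wide; open, the fingers measure 130 mm over their backs; the gripper's body (75 mm by 190 mm) begins 47 mm behind the grasp point.
Start: joints at [1.187, 0.342, 1.524, -0, 1.275, -0.146], TCP at [0.124, 0.51, 0.244] pointing down, gripper open.
Joint ranges: [-2.53, 2.53], [-0.77, 2.02], [0.04, 2.7], [-1, 4.14], [0.28, 2.66], [-3.11, 3.11]. Speed limits (rad/s): [2.57, 2.57, 3.14, 3.14, 3.14, 3.14].

### API

Orientations are given as [roll, pitch, yaw] about the fixed x, y, z axes, in that order (R = Rz(yaw) Ry(pitch) Rx(roll)).
In Python, from cell import sensors, vision, hand_in gives the robot as it stands.
- The arm moves only by the tool step_arm, never from a script. Its argument "series" is a list of rows, each a list of 5 numbers: the opening, from 0 (shut) to 1 (fully open), then the shift along the world's x, y, z each as a share of 25 mm, from -1 to 1, then the turn about the world's z as a share of 0.08 rad, from -1 to 1. A call has 1 to 12 rows; each row shifts and turns the commanded pose from where the row before left it; what a row does not reach is not made up. A row lasts 1/10 s, in which the tool goes at most 50 mm and 8.59 degrees, less where a joint would pass 70% of its speed; a pose out of reach is approached as far as the arm can. A call with a number of a shift or a turn outside -1 to 1 is refused whole. A call with a gripper value outside its range is refused whole. The fingers move at their own pace and stop on an object; "squeeze" is the grip in N (left out, the last holds). Time passes only in rows, so rows that do not move let the fingers close. It gives the time, the measured TCP pose, the force and the opening at its end, in the units of the state.
- sensors.observe(): the state, without advancing time (a new reading comes with each control period).
- vision.read_camera(name): name is "scene" or "top" or "wrist"; returns a dict with "pixels" (384x512x3 uint8, blue, green, red), "range_z" (384x512 float32, m along the optical axis (not along the pixel's ray), 0 where there is no reading), "camera_matrix" (3x3 intrinsics, pixels), "pose" (4x4, takes a point from camera to world coordinates). Camera axes: x right, y down, z forward; pixel columns grow to the right and rows downward; lengths in m; the calibration is good to about 2 mm. A picture is of the moment at which its call begins.
- hand_in(): hands the job in, once; it reports no verdict.
The state is a dict: "time": time; "qpos": joint angles; "qvel": joint speeds; "joint_efforts": joint torques, N m; "tool_pos": TCP position; "tool_rot": TCP orientation; "contact_force": force on the tool from outside, world axes, zero at the start; "torque": the same for the moment, N m; "opening": finger opening in m.
Only numpy, scipy, OpenCV 4.12 (cv2) and the standard library are available. Lean on these libraries where they do the work, as an engineer would, in place of code of your own. Each camera call takes 0.05 s, during which the arm holds its last target.

## Working session

There is one attempt and no reset: what is moved stays moved. The work goes in short steps, Python scripts to look and compute and a tool call to move; the robot and the scene stay as the last step left them, time stands still between calls to the robot, and variables do not carry over. Pictures are saved under pics/ and viewed, and the job is handed in when it is done.

Besides the shell and the picture viewer there is one more tool, called after ">>>" as name(argument=value, ...) on one line, values as JSON. step_arm: Moves the arm, as the interface text tells. Its arguments: {"type":"object","properties":{"series":{"type":"array","items":{"type":"array","items":{"type":"number","minimum":-1,"maximum":1}}},"squeeze":{"type":"number"}},"required":["series"]}

```bash
mkdir -p pics; ls; cat > h.py <<'E'
import numpy as np, cv2
from cell import sensors, vision
def grab(n,tag):
    d=vision.read_camera(n); cv2.imwrite(f'pics/{tag}.png',d['pixels']); np.savez(f'{tag}.npz',**d); return d
def ray(d,u,v,z):
    K=d['camera_matrix'];T=d['pose']
    r=T[:3,:3]@np.linalg.inv(K)@np.array([u,v,1.0]);o=T[:3,3]
    return o+r*(z-o[2])/r[2]
def proj(d,p):
    T=d['pose'];c=T[:3,:3].T@(np.array(p)-T[:3,3]);q=d['camera_matrix']@c
    return q[:2]/q[2]
E
python3 - <<'E'
from h import *
for n in ['scene','top','wrist']:
    d=grab(n,n+'0'); print(n,d['camera_matrix'].round(1).tolist(),d['pose'].round(3).tolist())
s=sensors.observe();print(s)
E
```

```text
pics
scene [[383.8, 0.0, 249.7], [0.0, 383.8, 191.9], [0.0, 0.0, 1.0]] [[-0.858, -0.328, 0.395, 0.151], [-0.514, 0.53, -0.674, 0.359], [0.012, -0.782, -0.624, 0.729], [0.0, 0.0, 0.0, 1.0]]
top [[365.4, 0.0, 250.8], [0.0, 365.4, 188.2], [0.0, 0.0, 1.0]] [[-0.015, -0.99, 0.138, 0.423], [-1.0, 0.017, 0.017, -0.346], [-0.019, -0.138, -0.99, 1.084], [0.0, 0.0, 0.0, 1.0]]
wrist [[310.6, 0.0, 251.8], [0.0, 310.6, 187.9], [0.0, 0.0, 1.0]] [[0.237, 0.923, 0.302, 0.041], [0.971, -0.225, -0.074, 0.529], [0.0, 0.311, -0.95, 0.383], [0.0, 0.0, 0.0, 1.0]]
{'time': 0.15, 'qpos': array([ 1.18701327e+00,  3.42594460e-01,  1.52476813e+00,  2.31530322e-06,
        1.27536918e+00, -1.46034956e-01]), 'qvel': array([ 0.00033544, -0.00239119, -0.0024052 ,  0.00024723, -0.00121345,
       -0.00058096]), 'joint_efforts': array([ 1.74669651e-03, -4.31475198e+01, -2.44355124e+01,  7.17741740e-02,
        5.38083119e-02, -9.94847255e-05]), 'tool_pos': array([0.12354128, 0.50998691, 0.24319837]), 'tool_rot': array([-3.14046598e+00, -1.67950895e-04,  2.90384378e+00]), 'contact_force': array([-0.41778877, -0.25993414, -0.00674375]), 'torque': array([-0.00253274,  0.02752824, -0.00504191]), 'opening': 0.09153698316337247}
```

View pics/scene0.png

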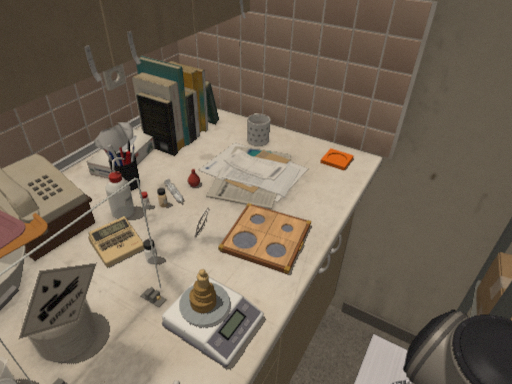

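View pics/top0.png

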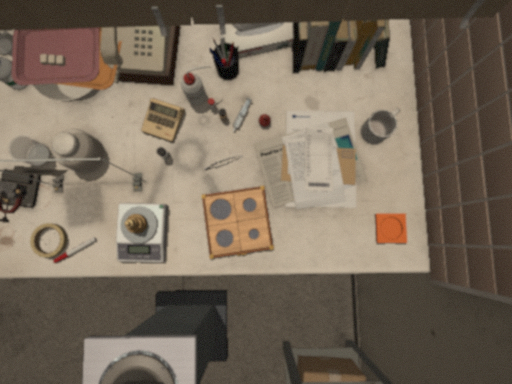

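View pics/wrist0.png

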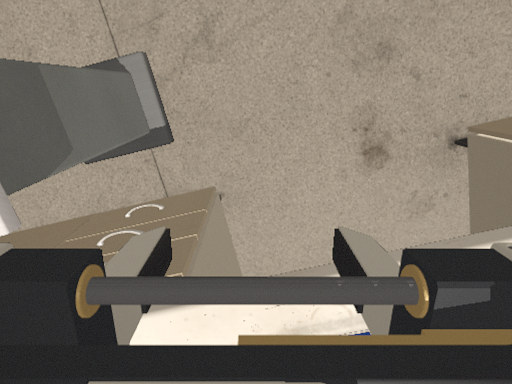

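```bash
python3 - <<'E'
from h import *
s=cv2.imread('pics/scene0.png');t=cv2.imread('pics/top0.png')
a=cv2.resize(s[195:275,215:315],None,fx=6,fy=6,interpolation=cv2.INTER_CUBIC);cv2.imwrite('pics/c1.png',a)
a=cv2.resize(t[180:270,105:280],None,fx=4.5,fy=4.5,interpolation=cv2.INTER_CUBIC);cv2.imwrite('pics/c2.png',a)
a=cv2.resize(s[255:365,130:270],None,fx=5,fy=5,interpolation=cv2.INTER_CUBIC);cv2.imwrite('pics/c3.png',a)
E
```

```text
(no output)
```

View pics/c1.png

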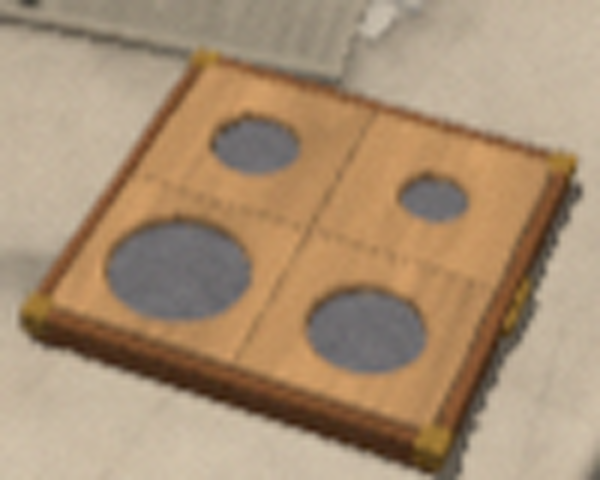

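View pics/c2.png

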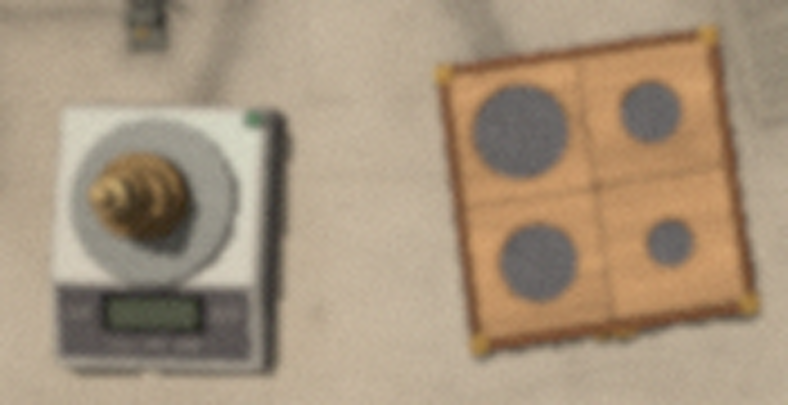

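View pics/c3.png

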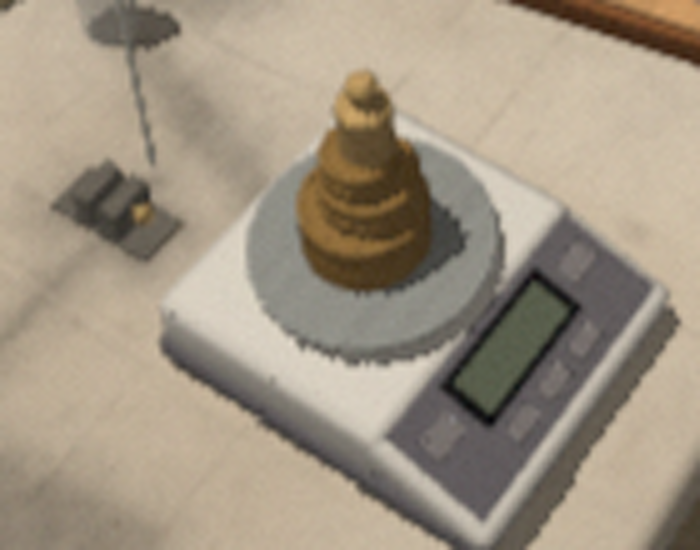

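```bash
cat > m.py <<'E'
from h import *
from scipy.optimize import least_squares
def L(t): return dict(np.load(t+'.npz'))
t,s=L('top0'),L('scene0')
def gray(d,box,zs):
    x0,y0,x1,y1=box; p=d['pixels'][y0:y1,x0:x1].astype(int)
    p=cv2.resize(p.astype(np.uint8),None,fx=4,fy=4,interpolation=cv2.INTER_CUBIC).astype(int)
    m=((p[...,2]-p[...,0]<20)&(p.max(2)<150)).astype(np.uint8)
    cs,_=cv2.findContours(m,cv2.RETR_EXTERNAL,cv2.CHAIN_APPROX_NONE)
    out=[]
    for c in cs:
        if cv2.contourArea(c)<1000: continue
        M=cv2.moments(c);u=(M['m10']/M['m00']+.5)/4-.5+x0;v=(M['m01']/M['m00']+.5)/4-.5+y0
        out.append((cv2.contourArea(c)/16,u,v,ray(d,u,v,zs)))
    return sorted(out,key=lambda o:-o[0])
for nm,d,b in (('top',t,(206,193,265,252)),('scene',s,(226,204,303,262))):
    for o in gray(d,b,.015): print(nm,np.round(o[0],0),np.round(o[1:3],1),o[3].round(4))
# pan/stack
for d,pts in ((t,{'pan':(139,224)}),(s,{'pan':(205,307)})):
    for k,(u,v) in pts.items(): print(k,ray(d,u,v,.055).round(3))
# depth clouds
for nm,d in (('top',t),('scene',s)):
    z=d['range_z'];v,u=np.nonzero(z>0);zz=z[v,u]
    P=np.linalg.inv(d['camera_matrix'])@np.c_[u*zz,v*zz,zz].T
    W=(d['pose'][:3,:3]@P).T+d['pose'][:3,3]
    pix=d['pixels'][v,u].astype(int)
    sel=(W[:,2]>.058)&(W[:,0]>.38)&(W[:,0]<.56)&(abs(W[:,1]-.08)<.2)
    Q=W[sel]; print(nm,len(Q),Q.min(0).round(3),Q.max(0).round(3))
    for lo,hi in ((.06,.079),(.079,.083),(.083,.096),(.096,.101),(.101,.111),(.111,.117),(.117,.14),(.14,.17)):
        q=Q[(Q[:,2]>lo)&(Q[:,2]<hi)]
        if len(q): print(lo,len(q),q.mean(0).round(4),q.min(0).round(3),q.max(0).round(3))
E
python3 m.py
```

```text
top 280.0 [220.3 208.8] [ 0.513  -0.2377  0.015 ]
top 177.0 [224.3 237.9] [ 0.4281 -0.249   0.015 ]
top 101.0 [249.2 204.5] [ 0.5243 -0.3226  0.015 ]
scene 274.0 [244.4 239.9] [ 0.5132 -0.236   0.015 ]
scene 185.0 [275.7 250. ] [ 0.4279 -0.2473  0.015 ]
scene 81.0 [257.2 219.1] [ 0.5245 -0.3219  0.015 ]
pan [ 0.47  -0.012  0.055]
pan [0.462 0.001 0.055]
top 366 [ 0.431 -0.052  0.058] [0.504 0.033 0.155]
0.06 78 [ 0.4716 -0.0195  0.0728] [ 0.445 -0.034  0.06 ] [0.504 0.012 0.079]
0.079 45 [ 0.4759 -0.0172  0.0805] [ 0.445 -0.034  0.079] [0.497 0.016 0.083]
0.083 41 [ 0.4666 -0.0187  0.0912] [ 0.45  -0.03   0.083] [0.497 0.013 0.096]
0.096 57 [ 0.4664 -0.0181  0.0973] [ 0.45  -0.029  0.096] [0.488 0.007 0.101]
0.101 23 [ 0.4718 -0.015   0.1078] [ 0.455 -0.024  0.102] [0.487 0.001 0.111]
0.111 26 [ 0.4744 -0.0124  0.1125] [ 0.458 -0.022  0.111] [0.487 0.003 0.117]
0.117 49 [ 0.4682 -0.0141  0.1327] [ 0.459 -0.02   0.118] [0.478 0.002 0.14 ]
0.14 30 [ 0.4683 -0.0117  0.1481] [ 0.459 -0.021  0.14 ] [ 0.477 -0.004  0.155]
scene 886 [ 0.421 -0.057  0.058] [0.517 0.044 0.156]
0.06 142 [0.4597 0.0101 0.0689] [ 0.446 -0.017  0.06 ] [0.494 0.032 0.079]
0.079 150 [0.4689 0.0065 0.0813] [ 0.446 -0.028  0.079] [0.499 0.021 0.083]
0.083 91 [0.4616 0.0049 0.0884] [ 0.447 -0.024  0.083] [0.496 0.017 0.096]
0.096 106 [ 0.4613 -0.004   0.0987] [ 0.45  -0.029  0.096] [0.49  0.013 0.101]
0.101 53 [0.4642 0.0023 0.1054] [ 0.455 -0.025  0.101] [0.48  0.01  0.111]
0.111 86 [0.4709 0.0014 0.1137] [ 0.457 -0.015  0.111] [0.487 0.011 0.117]
0.117 101 [ 0.4651 -0.0032  0.1291] [ 0.459 -0.019  0.117] [0.478 0.003 0.14 ]
0.14 81 [ 0.4684 -0.0062  0.1461] [ 0.459 -0.016  0.14 ] [0.479 0.002 0.156]
```

>>> step_arm(series=[[1, 0.9, -0.98, 0, 1], [1, 0.9, -0.98, 0, 1], [1, 0.9, -0.98, 0, 0.97], [1, 0.9, -0.98, 0, 0], [1, 0.9, -0.98, 0, 0], [1, 0.9, -0.98, 0, 0], [1, 0.9, -0.98, 0, 0], [1, 0.9, -0.98, 0, 0], [1, 0.9, -0.98, 0, 0], [1, 0.9, -0.98, 0, 0]], squeeze=35)

```text
time: 1.15
tool_pos: [0.3493, 0.2641, 0.2436]
tool_rot: [3.142, -0.0, 3.141]
contact_force: [0.6, 0.9, 0.3]
opening: 0.0923
```

>>> step_arm(series=[[1, 0.2, -0.98, 0, 0], [1, 0.2, -0.98, 0, 0], [1, 0.2, -0.98, 0, 0], [1, 0.2, -0.98, 0, 0], [1, 0.2, -0.98, 0, 0], [1, 0.2, -0.98, 0, 0], [1, 0.2, -0.98, 0, 0], [1, 0.2, -0.98, 0, 0], [1, 0.2, -0.98, 0, 0], [1, 0.2, -0.98, 0, 0], [1, 0.2, -0.98, 0, 0], [1, 0, 0, 0, 0]])

```text
time: 2.35
tool_pos: [0.4041, -0.0063, 0.2436]
tool_rot: [-3.141, 0.0, 3.139]
contact_force: [-1.0, 0.5, 0.2]
opening: 0.0917
```

```bash
python3 - <<'E'
from h import *
d=grab('wrist','w1'); print(d['pose'].round(4).tolist())
s=sensors.observe(); print(s['time'],s['tool_pos'],s['tool_rot'],s['qpos'].round(2))
print(proj(d,s['tool_pos']), proj(d,[.468,-.009,.155]),proj(d,[.472,-.007,.081]))
E
```

```text
[[0.0047, 0.9503, 0.3114, 0.3194], [1.0, -0.0047, -0.0008, -0.0072], [0.0007, 0.3114, -0.9503, 0.3838], [0.0, 0.0, 0.0, 1.0]]
2.4 [ 0.40367116 -0.00509916  0.24354657] [ 3.14131684e+00 -4.51447248e-04  3.13869822e+00] [-0.2   0.12  1.82  0.    1.2  -1.77]
[256.38828451 258.79501725] [250.26026203 270.32929827] [252.40731378 234.90669232]
```

View pics/w1.png

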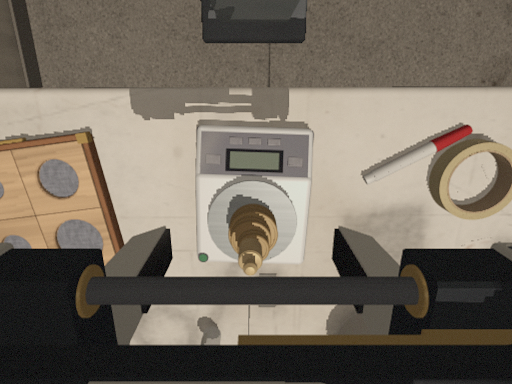

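```bash
python3 - <<'E'
from h import *
p=cv2.imread('pics/w1.png')
a=cv2.resize(p[170:280,200:305],None,fx=5.4,fy=5.4,interpolation=cv2.INTER_CUBIC);cv2.imwrite('pics/c4.png',a)
E
```

```text
(no output)
```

View pics/c4.png

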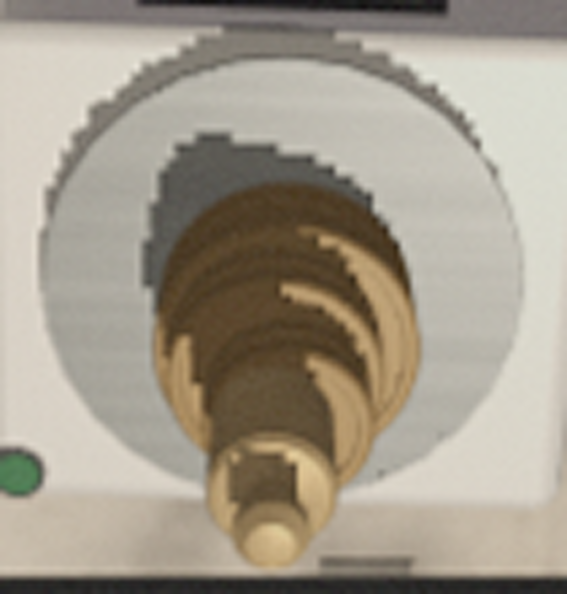

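>>> step_arm(series=[[1, 0.86, -0.1, 0, 0], [1, 0.86, 0, 0, 0], [1, 0.86, 0, 0, 0], [1, 0, 0, -0.8, 0], [1, 0, 0, -0.9, 0], [0.8, 0, 0, -0.9, 0], [0.65, 0, 0, -0.9, 0], [0.55, 0, 0, -0.74, 0], [0.5, 0, 0, 0, 0], [0.5, 0, 0, 0, 0]])

```text
time: 3.4
tool_pos: [0.4681, -0.006, 0.138]
tool_rot: [3.141, -0.0, -3.141]
contact_force: [1.7, 0.7, 0.3]
opening: 0.0562
```

```bash
python3 - <<'E'
from h import *
P=[]
for i in range(3):
    d=grab('wrist','w2');P.append(sensors.observe()['tool_pos'])
print(np.array(P).round(4),sensors.observe()['tool_rot'])
d=grab('scene','s2');
d1=dict(np.load('w1.npz'))
T=d1['pose'];r=T[:3,:3]@np.linalg.inv(d1['camera_matrix'])@np.array([250.4,260.9,1]);print('cyl top z',T[2,3]+r[2]*(.468-T[0,3])/r[0])
a=cv2.resize(d['pixels'][200:370,130:300],None,fx=3.5,fy=3.5,interpolation=cv2.INTER_CUBIC);cv2.imwrite('pics/c5.png',a)
E
```

```text
[[ 0.4686 -0.0063  0.1386]
 [ 0.4688 -0.0065  0.1388]
 [ 0.4688 -0.0066  0.1388]] [-3.14138040e+00  2.04009998e-03 -3.14142603e+00]
cyl top z 0.14002568098007268
```

View pics/w2.png

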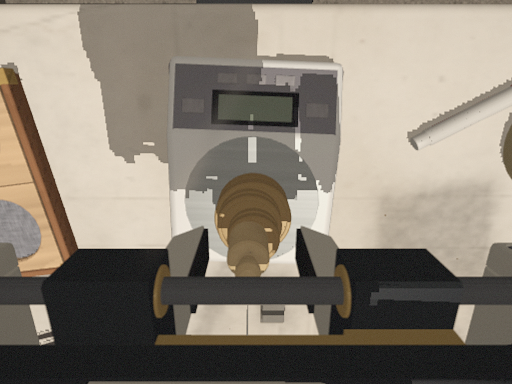

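View pics/c5.png

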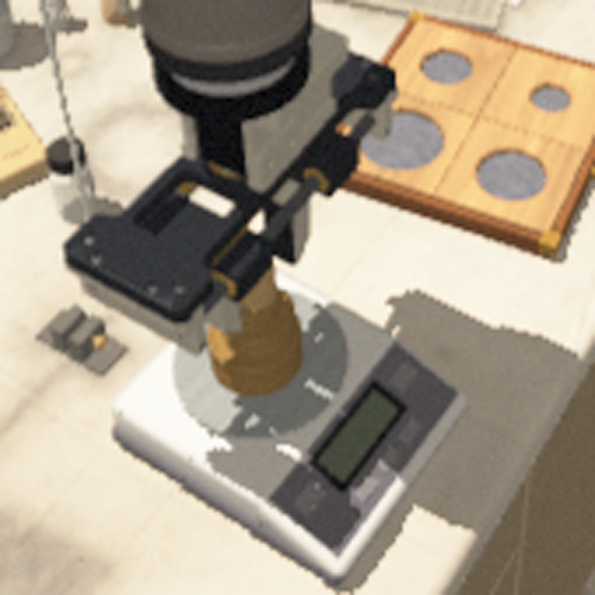

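>>> step_arm(series=[[0.4, 0, -0.1, 0, 0], [0.3, 0, 0, 0, 0], [0.3, 0, 0, 0, 0], [0.3, 0, 0, 0, 0]])

```text
time: 4.0
tool_pos: [0.4682, -0.0093, 0.1378]
tool_rot: [3.142, 0.0, 3.141]
contact_force: [-0.2, 0.4, 0.1]
opening: 0.0278
```

```bash
python3 - <<'E'
from h import *
d=grab('wrist','w3');print(sensors.observe()['tool_pos'])
a=cv2.resize(d['pixels'][150:330,160:345],None,fx=3.2,fy=3.2,interpolation=cv2.INTER_CUBIC);cv2.imwrite('pics/c6.png',a)
E
```

```text
[ 0.46815254 -0.00928947  0.13777816]
```

View pics/c6.png

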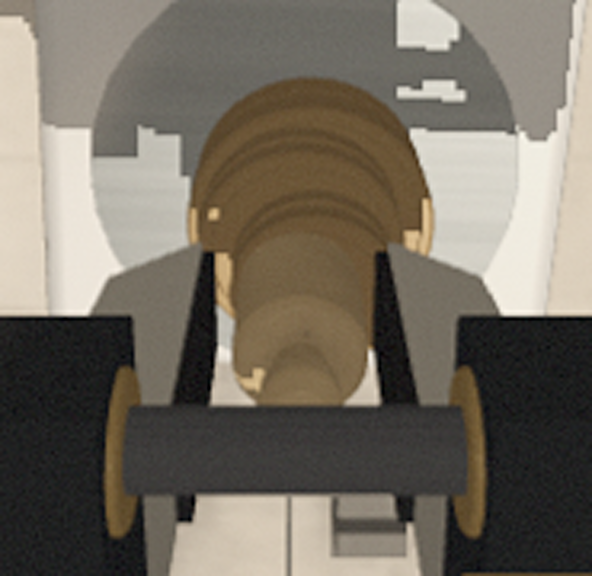

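>>> step_arm(series=[[0.3, 0, 0.04, 0, 0], [0.2, 0, 0, 0, 0], [0.1, 0, 0, 0, 0], [0.1, 0, 0, 0, 0], [0.1, 0, 0, 0, 0], [0.1, 0, 0, 0.15, 0], [0.1, 0, 0, 0.3, 0], [0.1, 0, 0, 0.6, 0], [0.1, 0, 0, 0.8, 0]], squeeze=25)

```text
time: 4.95
tool_pos: [0.4677, -0.0082, 0.1844]
tool_rot: [3.141, -0.001, 3.141]
contact_force: [0.1, -0.3, -1.0]
opening: 0.0211
```

```bash
python3 - <<'E'
from h import *
d=grab('wrist','w4');print(sensors.observe()['tool_pos'],sensors.observe()['opening'])
d=grab('scene','s4')
a=cv2.resize(d['pixels'][200:370,130:300],None,fx=3.5,fy=3.5,interpolation=cv2.INTER_CUBIC);cv2.imwrite('pics/c7.png',a)
E
```

```text
[ 0.46959707 -0.00850135  0.1879057 ] 0.021339598350588015
```

View pics/w4.png

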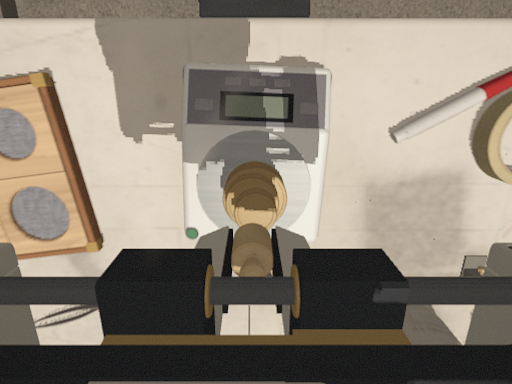

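View pics/c7.png

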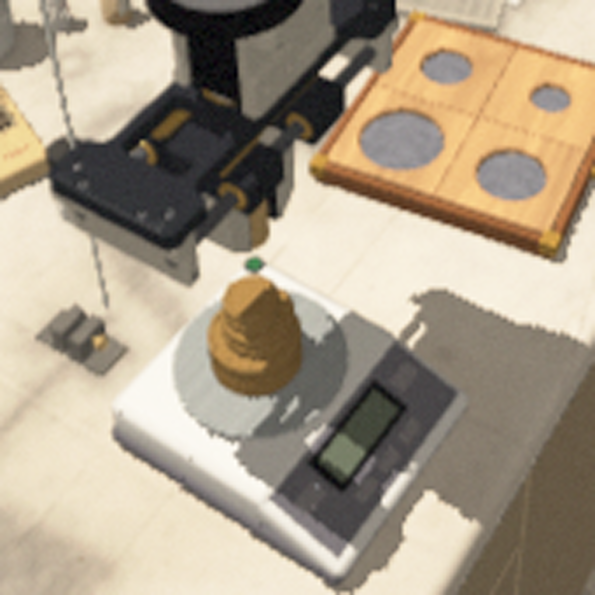

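>>> step_arm(series=[[0.1, -0.09, -0.5, 0, 0], [0.1, -0.09, -0.9, 0, 0], [0.1, -0.09, -1, 0, 0], [0.1, -0.09, -1, 0, 0], [0.1, -0.09, -1, 0, 0], [0.1, -0.09, -1, 0, 0], [0.1, -0.09, -1, 0, 0], [0.1, -0.09, -1, 0, 0], [0.1, -0.09, -1, 0, 0], [0.1, -0.09, -1, 0, 0], [0.1, -0.09, -1, 0, 0], [0.1, -0.09, -1, 0, 0]])

```text
time: 6.25
tool_pos: [0.4399, -0.2947, 0.1828]
tool_rot: [3.14, -0.002, 3.141]
contact_force: [0.2, 0.1, -1.4]
opening: 0.0216
```

>>> step_arm(series=[[0.1, -0.08, -1, -0.8, 0], [0.1, 0, -0.6, -1, 0], [0.1, 0, 0, -1, 0], [0.1, 0, 0, -1, 0], [0.1, 0, 0, -0.6, 0], [0.1, 0, 0, 0, 0], [0.1, 0, 0, 0, 0]])

```text
time: 6.95
tool_pos: [0.4386, -0.3335, 0.0736]
tool_rot: [3.141, -0.001, 3.141]
contact_force: [0.5, -0.2, -0.6]
opening: 0.0212
```

```bash
python3 - <<'E'
from h import *
d=grab('wrist','w5');
P=[]
for i in range(3): P.append(sensors.observe()['tool_pos']); d=grab('scene','s5')
print(np.array(P).round(4),sensors.observe()['tool_rot'])
a=cv2.resize(d['pixels'][150:290,200:350],None,fx=4,fy=4,interpolation=cv2.INTER_CUBIC);cv2.imwrite('pics/c8.png',a)
E
```

```text
[[ 0.439  -0.3338  0.0744]
 [ 0.4393 -0.3339  0.0748]
 [ 0.4394 -0.3338  0.0749]] [-3.14033801e+00  1.29783697e-03  3.14143518e+00]
```

View pics/w5.png

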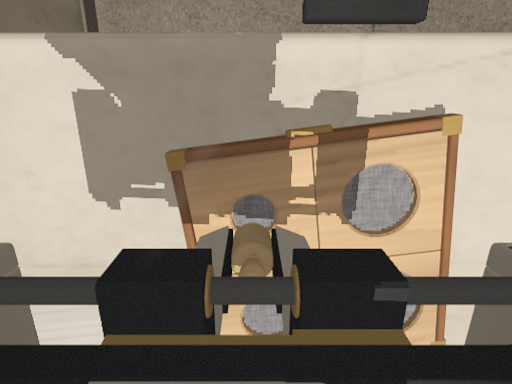

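View pics/c8.png

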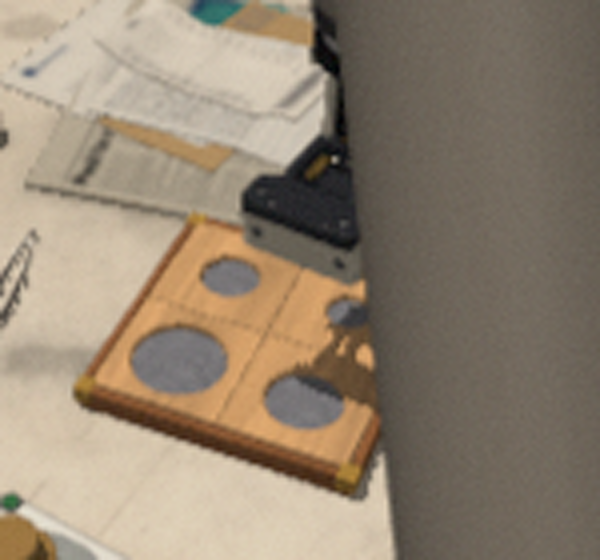

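```bash
python3 - <<'E'
from h import *
d=dict(np.load('w5.npz'))
for p in [(232,214),(275,214),(253,194.5),(343,198),(417,198),(380,163),(380,234)]: print(p,ray(d,*p,.018).round(4))
for z,r in ((.05,.011),(.077,.011)):
  for x in (.439,): print(proj(d,[x,-.3338-r,z]),proj(d,[x,-.3338+r,z]),proj(d,[x-r,-.3338,z]))
a=cv2.resize(d['pixels'][180:300,190:320],None,fx=5,fy=5,interpolation=cv2.INTER_CUBIC);cv2.imwrite('pics/c9.png',a)
E
```

```text
(232, 214) [ 0.4366 -0.348   0.018 ]
(275, 214) [ 0.4367 -0.3187  0.018 ]
(253, 194.5) [ 0.4226 -0.3337  0.018 ]
(343, 198) [ 0.4252 -0.2733  0.018 ]
(417, 198) [ 0.4254 -0.2236  0.018 ]
(380, 163) [ 0.4012 -0.2515  0.018 ]
(380, 234) [ 0.452  -0.2451  0.018 ]
[234.42357093 239.05091015] [271.91864542 238.93949329] [253.15812306 221.80922456]
[231.69622595 264.06610692] [275.33801162 263.9313882 ] [253.50998949 244.49009542]
```

View pics/c9.png

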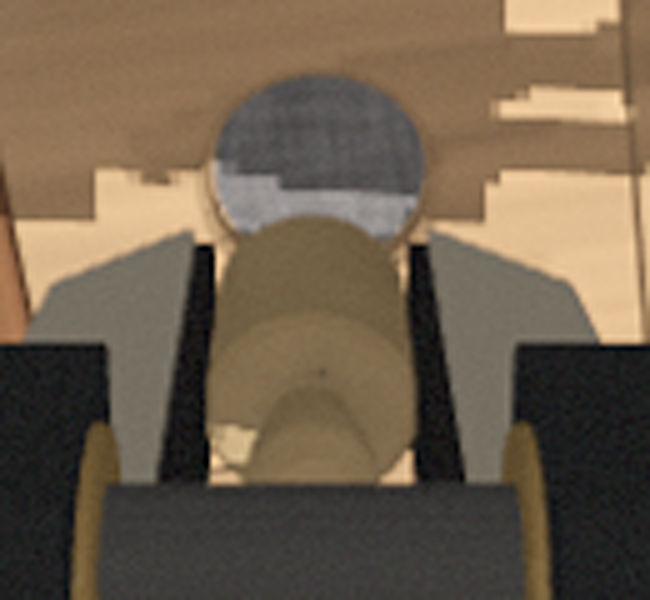

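>>> step_arm(series=[[0.1, -0.04, 0, -0.6, 0], [0.1, 0, 0, -0.6, 0], [0.1, 0, 0, -0.16, 0], [0.1, 0, 0, -0.06, 0], [0.1, 0, 0, 0, 0], [0.1, 0, 0, 0, 0]])

```text
time: 7.75
tool_pos: [0.4385, -0.3336, 0.0393]
tool_rot: [-3.141, 0.001, 3.142]
contact_force: [0.2, 0.1, -1.1]
opening: 0.0214
```

```bash
cat > st.py <<'E'
from h import *
import sys
P=[];F=[]
for i in range(int(sys.argv[1])):
    vision.read_camera('wrist');s=sensors.observe();P.append(s['tool_pos']);F.append(s['contact_force'])
print(np.mean(P,0).round(4),np.mean(F,0).round(2),round(s['opening'],4),s['time'])
E
python3 st.py 4
```

```text
[ 0.4384 -0.3335  0.0391] [-0.14 -0.06 -0.95] 0.0213 7.95
```

>>> step_arm(series=[[0.1, 0, 0, -0.04, 0], [0.1, 0, 0, -0.03, 0], [0.1, 0, 0, 0, 0], [0.1, 0, 0, 0, 0]])

```text
time: 8.35
tool_pos: [0.4382, -0.3333, 0.0367]
tool_rot: [3.142, 0.0, 3.141]
contact_force: [-0.5, 0.1, 1.0]
opening: 0.0212
```

```bash
python3 st.py 2
```

```text
[ 0.4382 -0.3333  0.0368] [ 0.39  0.43 -0.03] 0.0214 8.45
```

>>> step_arm(series=[[0.3, 0, 0, 0, 0], [0.4, 0, 0, 0, 0], [0.45, 0, 0, 0.2, 0], [0.5, 0, 0, 0.8, 0], [0.5, 0, 0, 1, 0], [0.5, 0, 0, 1, 0], [0.5, 0, 0, 1, 0]])

```text
time: 9.15
tool_pos: [0.4381, -0.3332, 0.1381]
tool_rot: [-3.142, 0.0, 3.141]
contact_force: [-0.0, -0.7, -0.3]
opening: 0.0462
```

```bash
python3 - <<'E'
from h import *
d=grab('wrist','w6');print(sensors.observe()['tool_pos'])
a=d['pixels'];cv2.imwrite('pics/c10.png',cv2.resize(a[150:350,150:450],None,fx=2.5,fy=2.5))
E
```

```text
[ 0.43968538 -0.33469408  0.14233238]
```

View pics/c10.png

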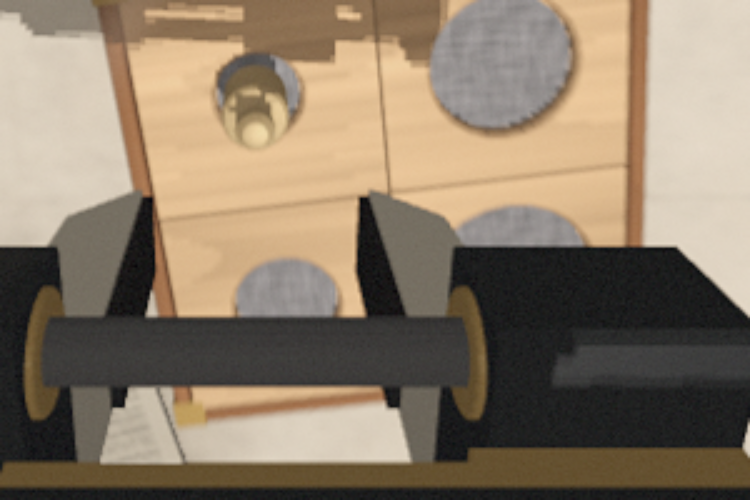

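>>> step_arm(series=[[0.6, -0.1, 0.3, 1, 0], [0.7, -0.1, 0.9, 1, 0], [0.7, -0.1, 1, 0.4, 0], [0.7, -0.1, 1, 0, 0], [0.7, -0.1, 1, 0, 0], [0.7, -0.1, 1, 0, 0], [0.7, -0.1, 1, 0, 0], [0.7, -0.1, 1, 0, 0], [0.7, -0.1, 1, 0, 0], [0.7, -0.1, 1, 0, 0], [0.7, -0.1, 1, 0, 0], [0.7, -0.1, 1, 0, 0]])

```text
time: 10.4
tool_pos: [0.4079, -0.0523, 0.1971]
tool_rot: [-3.141, 0.001, 3.141]
contact_force: [-0.0, 0.2, 0.3]
opening: 0.0646
```

>>> step_arm(series=[[0.6, -0.1, 1, 0, 0], [0.6, -0.1, 0.8, 0, 0], [0.6, 0, 0, 0, 0], [0.6, 0, 0, 0, 0]])

```text
time: 10.8
tool_pos: [0.4033, -0.0083, 0.197]
tool_rot: [-3.141, 0.001, -3.14]
contact_force: [1.2, -0.6, -0.0]
opening: 0.0552
```

```bash
python3 st.py 2; python3 - <<'E'
from h import *
d=grab('wrist','w7');print(sensors.observe()['tool_pos'])
a=cv2.resize(d['pixels'][150:290,180:330],None,fx=5,fy=5,interpolation=cv2.INTER_CUBIC);cv2.imwrite('pics/c11.png',a[:600])
E
```

```text
[ 0.4034 -0.0088  0.1969] [-0.05  0.13 -0.04] 0.0549 10.9
[ 0.4033733  -0.00902548  0.19681275]
```

View pics/c11.png

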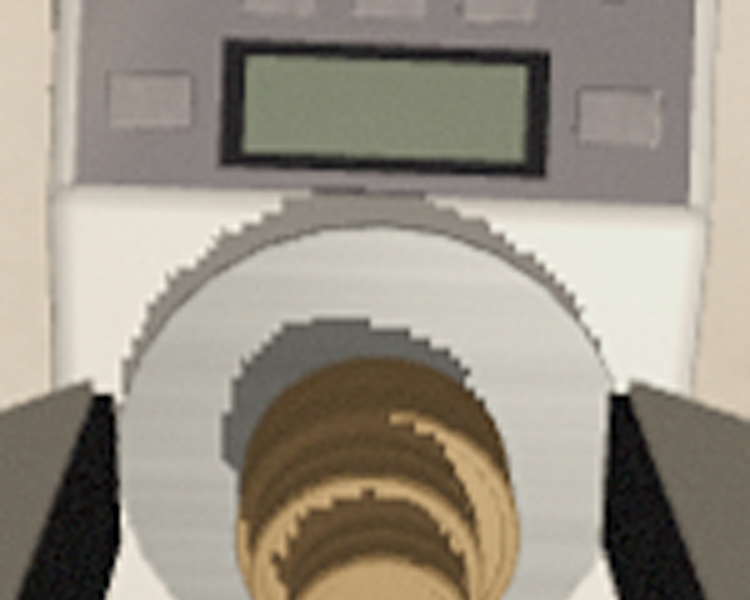

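```bash
python3 - <<'E'
from h import *
d=dict(np.load('w7.npz'))
a=cv2.resize(d['pixels'][215:295,205:305],None,fx=7,fy=7,interpolation=cv2.INTER_CUBIC);cv2.imwrite('pics/c12.png',a)
E
```

```text
(no output)
```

View pics/c12.png

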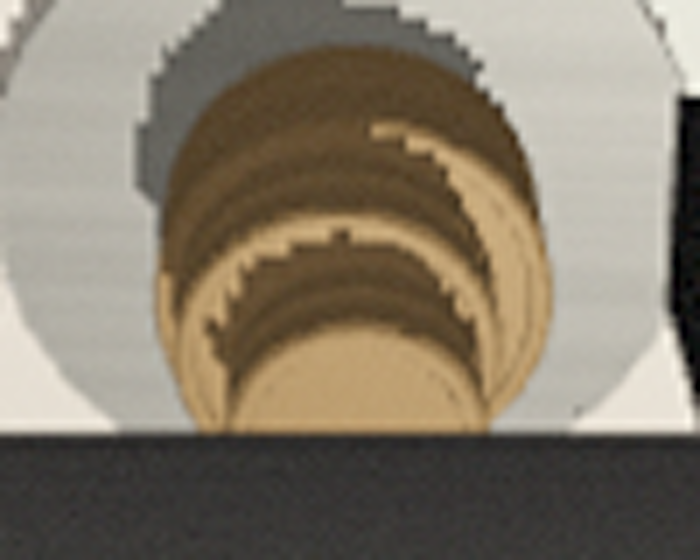

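```bash
python3 - <<'E'
from h import *
d=dict(np.load('w7.npz'))
for n,u,v,z,r in (('32',256.4,261,.113,.016),('42',253.0,245.3,.0982,.021),('54',255.7,231.9,.081,.027)):
    print(n,ray(d,u,v,z)+[r,0,0], 'pxcheck width')
K=d['pose'];print(K[:3,3])
E
```

```text
32 [ 0.47148958 -0.00633004  0.113     ] pxcheck width
42 [ 0.4700869  -0.00905189  0.0982    ] pxcheck width
54 [ 0.47182192 -0.00650859  0.081     ] pxcheck width
[ 0.31859786 -0.01004464  0.3371042 ]
```

>>> step_arm(series=[[0.6, 0.9, 0.1, 0, 0], [0.6, 0.92, 0, 0, 0], [0.6, 0.9, 0, 0, 0], [0.6, 0, 0, -0.8, 0], [0.6, 0, 0, -1, 0], [0.55, 0, 0, -0.8, 0], [0.5, 0, 0, -0.3, 0], [0.45, 0, 0, -0.06, 0], [0.42, 0, 0, 0, 0], [0.42, 0, 0, 0, 0]])

```text
time: 11.95
tool_pos: [0.4718, -0.006, 0.1237]
tool_rot: [-3.141, 0.002, 3.141]
contact_force: [0.3, -0.4, -0.6]
opening: 0.039
```

```bash
python3 st.py 2; python3 - <<'E'
from h import *
d=grab('wrist','w8')
a=cv2.resize(d['pixels'][180:330,160:345],None,fx=4,fy=4,interpolation=cv2.INTER_CUBIC);cv2.imwrite('pics/c13.png',a)
E
```

```text
[ 0.4717 -0.0059  0.1236] [ 0.04 -0.03  0.3 ] 0.0386 12.05
```

View pics/c13.png

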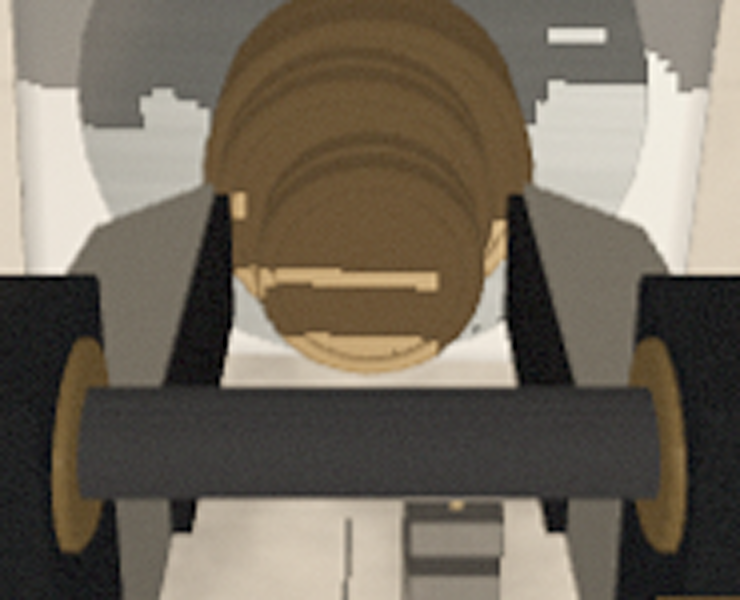

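>>> step_arm(series=[[0.35, 0, 0, 0, 0], [0.2, 0, 0, 0, 0], [0.2, 0, 0, 0, 0], [0.2, 0, 0, 0, 0], [0.2, 0, 0, 0, 0], [0.2, 0, 0, 0.1, 0], [0.2, 0, 0, 0.3, 0], [0.2, 0, 0, 0.6, 0], [0.2, 0, 0, 0.8, 0]], squeeze=30)

```text
time: 13.0
tool_pos: [0.4705, -0.0057, 0.1678]
tool_rot: [3.141, -0.002, 3.141]
contact_force: [-0.3, 0.2, -0.3]
opening: 0.0307
```

```bash
python3 st.py 2; python3 - <<'E'
from h import *
d=grab('wrist','w9')
a=cv2.resize(d['pixels'][150:300,160:345],None,fx=4,fy=4,interpolation=cv2.INTER_CUBIC);cv2.imwrite('pics/c14.png',a)
E
```

```text
[ 0.4725 -0.006   0.1706] [ 0.76 -0.56  0.21] 0.0304 13.1
```

View pics/c14.png

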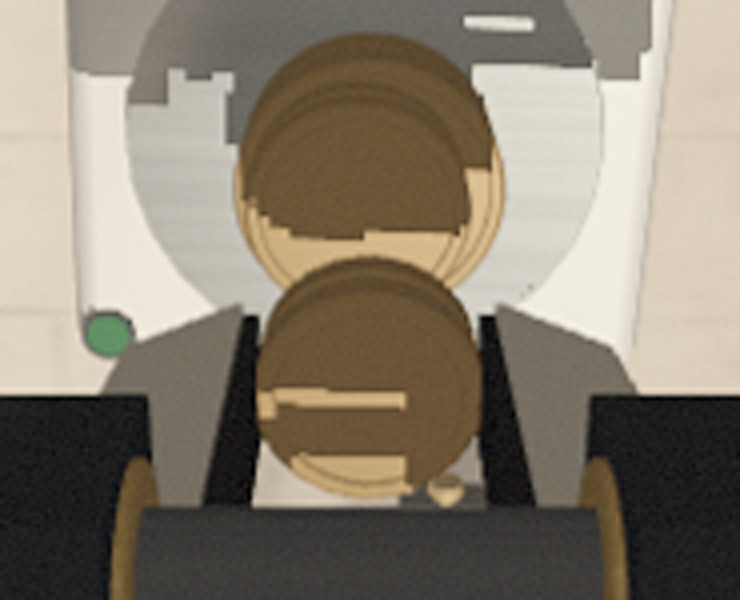

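>>> step_arm(series=[[0.2, 0, -0.5, 0.2, 0], [0.2, 0, -0.9, 0, 0], [0.2, 0.2, -1, 0, 0], [0.2, 0.2, -1, 0, 0], [0.2, 0.2, -1, 0, 0], [0.2, 0.2, -1, 0, 0], [0.2, 0.2, -1, 0, 0], [0.2, 0.2, -1, 0, 0], [0.2, 0.2, -1, 0, 0], [0.2, 0.2, -1, 0, 0], [0.2, 0.2, -1, 0, 0], [0.2, 0.2, -1, 0, 0]])

```text
time: 14.35
tool_pos: [0.5203, -0.2925, 0.1716]
tool_rot: [3.14, -0.002, 3.141]
contact_force: [0.2, 0.2, -0.4]
opening: 0.0307
```

>>> step_arm(series=[[0.2, 0.1, -1, 0, 0], [0.2, 0, -0.25, -0.8, 0], [0.2, 0, 0, -1, 0], [0.2, 0, 0, -1, 0], [0.2, 0, 0, -1, 0], [0.2, 0, 0, 0, 0], [0.2, 0, 0, 0, 0]])

```text
time: 15.05
tool_pos: [0.5231, -0.3224, 0.0773]
tool_rot: [3.141, -0.001, 3.141]
contact_force: [-0.2, -0.9, -1.0]
opening: 0.0306
```

```bash
python3 st.py 3; python3 - <<'E'
from h import *
d=grab('wrist','w10')
a=cv2.resize(d['pixels'][170:300,160:345],None,fx=4,fy=4,interpolation=cv2.INTER_CUBIC);cv2.imwrite('pics/c15.png',a)
E
```

```text
[ 0.524  -0.3228  0.0789] [ 0.35 -0.36 -0.71] 0.031 15.2
```

View pics/c15.png

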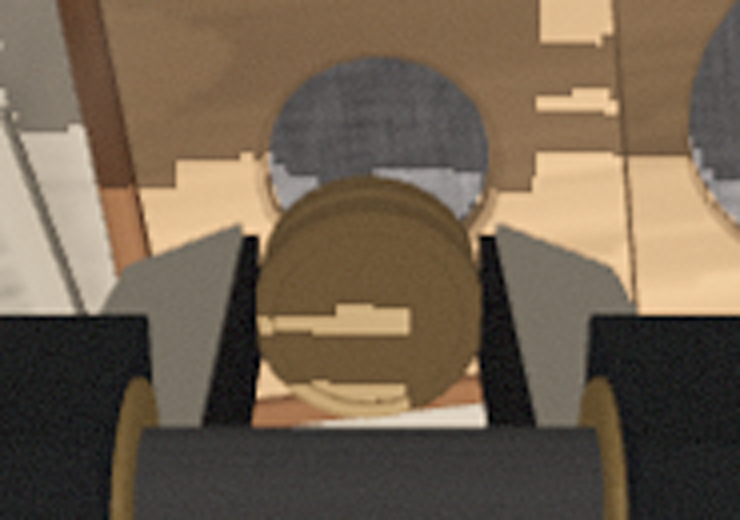

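```bash
python3 - <<'E'
from h import *
d=dict(np.load('w10.npz'))
f=lambda u,v:(160+u/4,170+v/4)
print('pocket',ray(d,*f(378,140),.018)[1],ray(d,*f(378,52),.018)[0]+.0205)
zb=.0789-.0254
print('weight',ray(d,*f(369,295),zb+.0148)[:2],ray(d,*f(369,175),zb)[0]+.016,ray(d,*f(369,415),zb+.0148)[0]-.016)
E
```

```text
pocket -0.3220352764673825 0.5226206929948909
weight [ 0.52103826 -0.3236628 ] 0.525645656231097 0.5239567304585286
```

>>> step_arm(series=[[0.2, -0.04, 0.05, -0.6, 0], [0.2, 0, 0, -0.6, 0], [0.2, 0, 0, -0.3, 0], [0.2, 0, 0, -0.1, 0], [0.2, 0, 0, 0, 0], [0.2, 0, 0, 0, 0]])

```text
time: 15.85
tool_pos: [0.5231, -0.3211, 0.0385]
tool_rot: [-3.141, 0.001, 3.141]
contact_force: [0.7, -0.0, -0.2]
opening: 0.0308
```

```bash
python3 st.py 3
```

```text
[ 0.523  -0.321   0.0385] [-0.15 -0.18 -0.96] 0.0309 16.0
```

>>> step_arm(series=[[0.2, 0, 0, -0.03, 0], [0.2, 0, 0, -0.02, 0], [0.2, 0, 0, 0, 0], [0.2, 0, 0, 0, 0]])

```text
time: 16.4
tool_pos: [0.5228, -0.3208, 0.0369]
tool_rot: [-3.141, 0.0, 3.141]
contact_force: [-1.5, 1.2, 3.7]
opening: 0.0305
```

```bash
python3 st.py 3
```

```text
[ 0.5228 -0.3209  0.0369] [-0.92  1.16  4.12] 0.0302 16.55
```

>>> step_arm(series=[[0.4, 0, 0, 0, 0], [0.45, 0, 0, 0, 0], [0.5, 0, 0, 0.1, 0], [0.5, 0, 0, 0.6, 0], [0.5, 0, 0, 1, 0], [0.5, 0, 0, 1, 0], [0.5, 0, 0, 1, 0]])

```text
time: 17.25
tool_pos: [0.5227, -0.3208, 0.131]
tool_rot: [-3.141, 0.001, 3.141]
contact_force: [-0.1, -0.6, -0.4]
opening: 0.046
```

```bash
python3 - <<'E'
from h import *
d=grab('wrist','w11');print(sensors.observe()['tool_pos'])
a=d['pixels'];cv2.imwrite('pics/c16.png',cv2.resize(a[100:350,150:450],None,fx=2.4,fy=2.4))
E
```

```text
[ 0.52451484 -0.32216612  0.13576097]
```

View pics/c16.png

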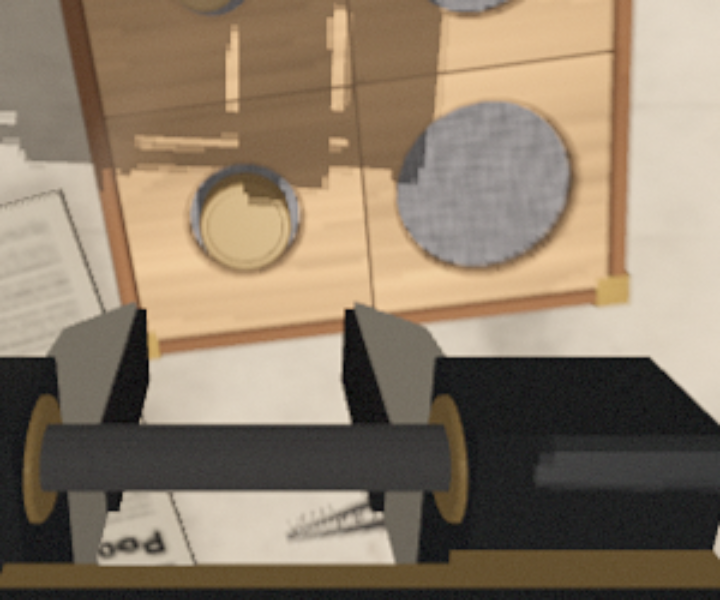

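>>> step_arm(series=[[0.6, -0.4, 0.3, 1, 0], [0.7, -0.4, 0.9, 1, 0], [0.7, -0.4, 1, 0.2, 0], [0.7, -0.4, 1, 0, 0], [0.7, -0.4, 1, 0, 0], [0.7, -0.4, 1, 0, 0], [0.7, -0.4, 1, 0, 0], [0.7, -0.4, 1, 0, 0], [0.7, -0.4, 1, 0, 0], [0.7, -0.4, 1, 0, 0], [0.7, -0.4, 1, 0, 0], [0.7, -0.4, 1, 0, 0]])

```text
time: 18.5
tool_pos: [0.4024, -0.0399, 0.1849]
tool_rot: [-3.141, 0.002, 3.141]
contact_force: [0.2, 0.2, -0.0]
opening: 0.0645
```

>>> step_arm(series=[[0.7, -0.3, 1, 0, 0], [0.7, 0, 0.3, 0, 0], [0.7, 0, 0, 0, 0], [0.7, 0, 0, 0, 0]])

```text
time: 18.9
tool_pos: [0.3958, -0.0088, 0.1844]
tool_rot: [-3.141, 0.001, -3.141]
contact_force: [0.7, -1.1, -0.1]
opening: 0.0644
```

```bash
python3 st.py 2; python3 - <<'E'
from h import *
d=grab('wrist','w12');print(sensors.observe()['tool_pos'])
a=cv2.resize(d['pixels'][205:290,205:305],None,fx=7,fy=7,interpolation=cv2.INTER_CUBIC);cv2.imwrite('pics/c17.png',a)
E
```

```text
[ 0.3957 -0.0091  0.1842] [-0.63 -0.07 -0.17] 0.0643 19.0
[ 0.39555782 -0.00906521  0.18404405]
```

View pics/c17.png

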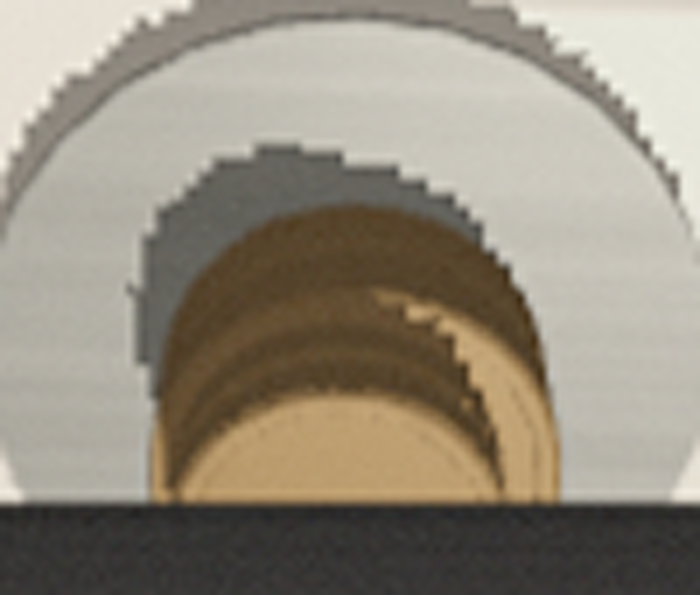

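```bash
python3 - <<'E'
from h import *
d=dict(np.load('w12.npz'))
for n,u,v,z,r in (('42',253.3,260.7,.0982,.021),('54',255.8,246.1,.081,.027)):
    print(n,ray(d,u,v,z)+[r,0,0])
E
```

```text
42 [ 0.46968396 -0.00902183  0.0982    ]
54 [ 0.47154731 -0.00672243  0.081     ]
```

>>> step_arm(series=[[0.7, 0.97, 0.02, 0, 0], [0.7, 1, 0, 0, 0], [0.7, 1, 0, 0, 0], [0.7, 0, 0, -0.8, 0], [0.7, 0, 0, -1, 0], [0.7, 0, 0, -0.9, 0], [0.6, 0, 0, -0.35, 0], [0.55, 0, 0, -0.05, 0], [0.53, 0, 0, 0, 0], [0.53, 0, 0, 0, 0]])

```text
time: 20.05
tool_pos: [0.4701, -0.008, 0.1075]
tool_rot: [-3.141, 0.002, 3.141]
contact_force: [-0.1, 0.3, 1.1]
opening: 0.0487
```

```bash
python3 st.py 2; python3 - <<'E'
from h import *
d=grab('wrist','w13')
a=cv2.resize(d['pixels'][180:330,160:345],None,fx=4,fy=4,interpolation=cv2.INTER_CUBIC);cv2.imwrite('pics/c18.png',a)
E
```

```text
[ 0.47   -0.0079  0.1074] [0.25 0.13 0.19] 0.0488 20.15
```

View pics/c18.png

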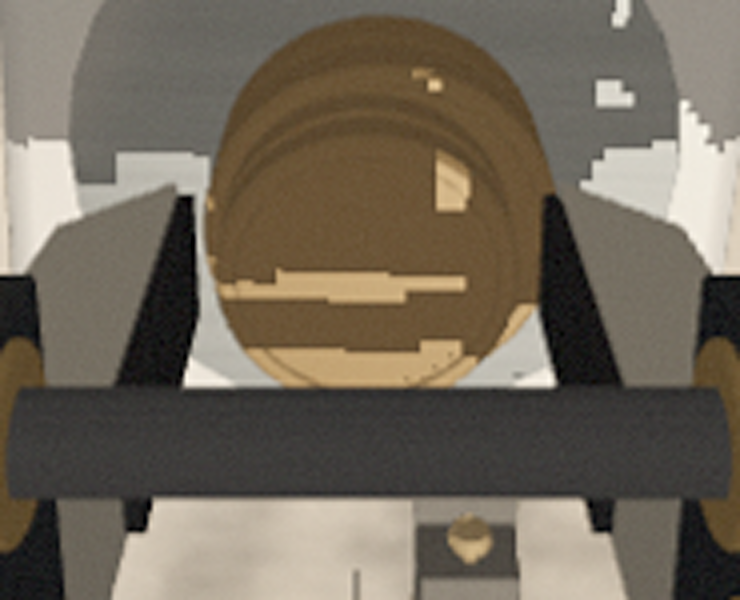

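>>> step_arm(series=[[0.5, 0, -0.03, -0.04, 0], [0.3, 0, 0, 0, 0], [0.3, 0, 0, 0, 0], [0.3, 0, 0, 0, 0], [0.3, 0, 0, 0, 0], [0.3, 0, 0, 0.1, 0], [0.3, 0, 0, 0.3, 0], [0.3, 0, 0, 0.6, 0], [0.3, 0, 0, 0.8, 0], [0.3, 0, 0, 0.6, 0]], squeeze=35)

```text
time: 21.2
tool_pos: [0.4695, -0.0085, 0.1668]
tool_rot: [-3.142, 0.001, 3.141]
contact_force: [0.2, -1.2, -3.3]
opening: 0.0406
```

```bash
python3 st.py 2; python3 - <<'E'
from h import *
d=grab('wrist','w14')
a=cv2.resize(d['pixels'][150:300,160:345],None,fx=4,fy=4,interpolation=cv2.INTER_CUBIC);cv2.imwrite('pics/c19.png',a)
E
```

```text
[ 0.4706 -0.0087  0.1682] [ 0.07  0.45 -0.5 ] 0.0408 21.3
```

View pics/c19.png

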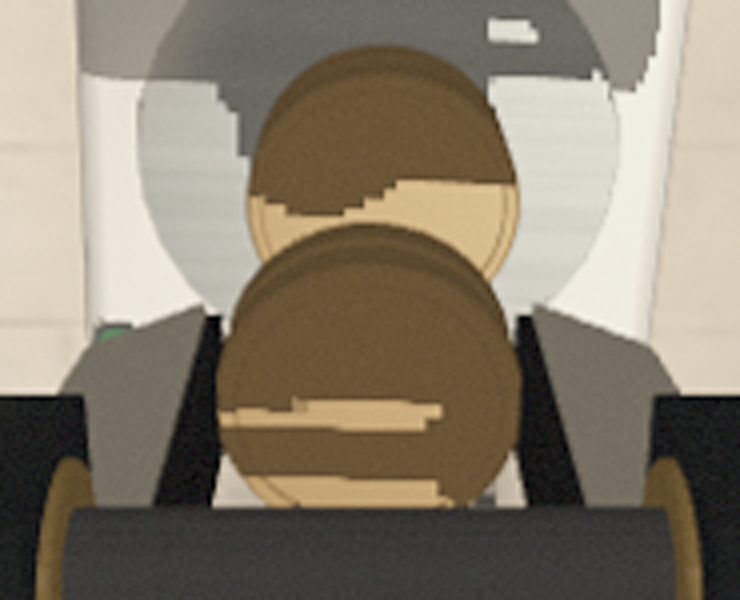

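>>> step_arm(series=[[0.3, -0.17, -0.5, 0, 0], [0.3, -0.17, -0.9, 0, 0], [0.3, -0.17, -1, 0, 0], [0.3, -0.17, -1, 0, 0], [0.3, -0.17, -1, 0, 0], [0.3, -0.17, -1, 0, 0], [0.3, -0.17, -1, 0, 0], [0.3, -0.17, -1, 0, 0], [0.3, -0.17, -1, 0, 0], [0.3, -0.15, -1, 0, 0], [0.3, 0, -0.16, -0.5, 0], [0.3, 0, 0, -1, 0]])

```text
time: 22.55
tool_pos: [0.4273, -0.249, 0.1276]
tool_rot: [-3.14, 0.002, 3.139]
contact_force: [-1.2, 0.5, -1.9]
opening: 0.0411
```

>>> step_arm(series=[[0.3, 0, 0, -1, 0], [0.3, 0, 0, -0.9, 0], [0.3, 0, 0, -0.3, 0], [0.3, 0, 0, 0, 0], [0.3, 0, 0, 0, 0]])

```text
time: 23.05
tool_pos: [0.4276, -0.2475, 0.0733]
tool_rot: [-3.142, 0.0, -3.142]
contact_force: [-0.2, -0.7, -1.2]
opening: 0.0407
```

```bash
python3 st.py 3; python3 - <<'E'
from h import *
d=grab('wrist','w15')
a=cv2.resize(d['pixels'][170:300,160:345],None,fx=4,fy=4,interpolation=cv2.INTER_CUBIC);cv2.imwrite('pics/c20.png',a)
E
```

```text
[ 0.4279 -0.2478  0.0739] [-0.   -0.16 -1.77] 0.0407 23.2
```

View pics/c20.png

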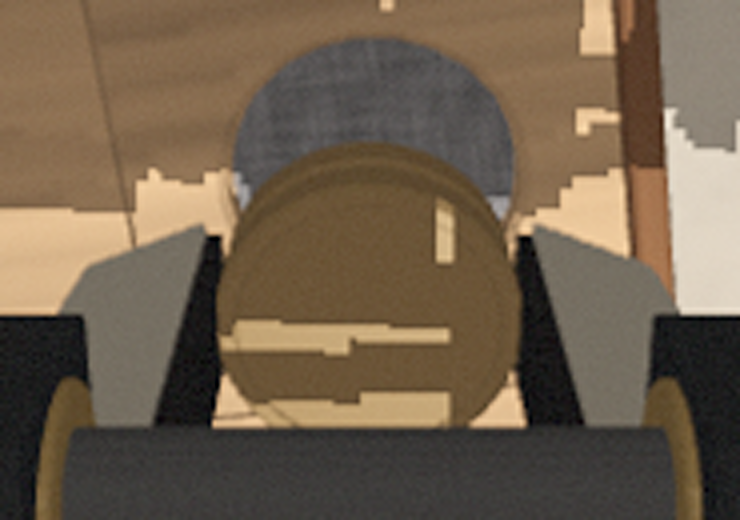

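```bash
python3 - <<'E'
from h import *
d=dict(np.load('w15.npz'))
f=lambda u,v:(160+u/4,170+v/4)
print('pocket',ray(d,*f(373,150),.018)[1],ray(d,*f(373,33),.018)[0]+.0255)
zb=.0739-.0254
print('weight',ray(d,*f(369,300),zb+.0172)[:2],ray(d,*f(369,142),zb)[0]+.021)
E
```

```text
pocket -0.24798074756094587 0.4263681551112432
weight [ 0.42402737 -0.24873692] 0.4291035350829978
```

>>> step_arm(series=[[0.3, -0.05, 0.03, -0.6, 0], [0.3, 0, 0, -0.5, 0], [0.3, 0, 0, -0.2, 0], [0.3, 0, 0, -0.08, 0], [0.3, 0, 0, 0, 0], [0.3, 0, 0, 0, 0]])

```text
time: 23.85
tool_pos: [0.4265, -0.247, 0.039]
tool_rot: [-3.141, 0.001, 3.141]
contact_force: [0.4, 0.6, -2.0]
opening: 0.041
```

```bash
python3 st.py 2
```

```text
[ 0.4265 -0.247   0.039 ] [ 0.01  0.11 -2.44] 0.0406 23.95
```

>>> step_arm(series=[[0.3, 0, 0, -0.04, 0], [0.3, 0, 0, -0.03, 0], [0.3, 0, 0, 0, 0], [0.3, 0, 0, 0, 0]])

```text
time: 24.35
tool_pos: [0.4261, -0.2468, 0.0367]
tool_rot: [3.141, -0.0, 3.141]
contact_force: [0.0, 0.0, -1.7]
opening: 0.0409
```

```bash
python3 st.py 2
```

```text
[ 0.4262 -0.2468  0.0367] [ 0.5   0.85 -2.22] 0.0408 24.45
```

>>> step_arm(series=[[0.3, 0, 0, -0.03, 0], [0.3, 0, 0, 0, 0], [0.3, 0, 0, 0, 0]])

```text
time: 24.75
tool_pos: [0.4262, -0.2468, 0.0366]
tool_rot: [-3.141, 0.0, 3.141]
contact_force: [-1.7, 1.6, 6.5]
opening: 0.0408
```

```bash
python3 st.py 2
```

```text
[ 0.4262 -0.2468  0.0366] [-1.75  1.57  5.45] 0.0408 24.85
```

Contact at the expected depth. Release.

>>> step_arm(series=[[0.5, 0, 0, 0.03, 0], [0.55, 0, 0, 0, 0], [0.6, 0, 0, 0.1, 0], [0.6, 0, 0, 0.6, 0], [0.6, 0, 0, 1, 0], [0.6, 0, 0, 1, 0], [0.6, 0, 0, 1, 0]])

```text
time: 25.55
tool_pos: [0.4261, -0.2467, 0.1302]
tool_rot: [3.141, -0.0, 3.141]
contact_force: [0.6, -0.2, -0.4]
opening: 0.0547
```

```bash
python3 - <<'E'
from h import *
d=grab('wrist','w16');print(sensors.observe()['tool_pos'])
a=d['pixels'];cv2.imwrite('pics/c21.png',cv2.resize(a[100:350,130:430],None,fx=2.4,fy=2.4))
E
```

```text
[ 0.42778205 -0.2479628   0.1340656 ]
```

View pics/c21.png

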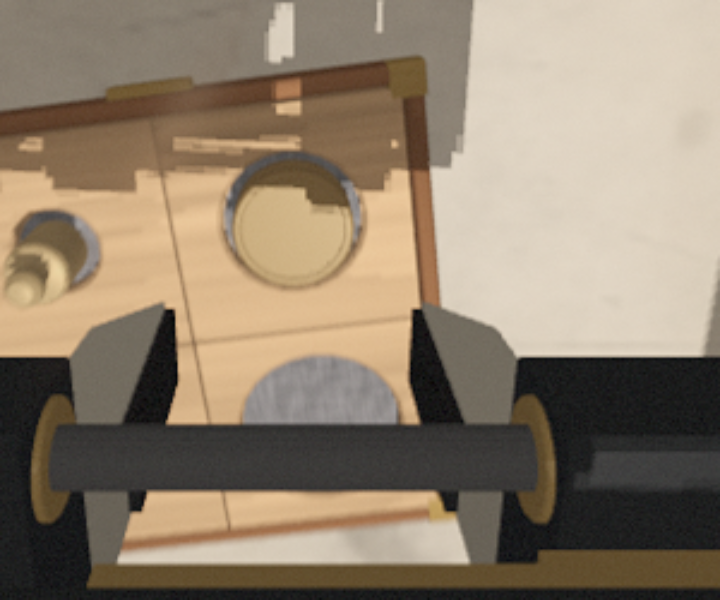

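>>> step_arm(series=[[0.8, 0, 0.3, 1, 0], [0.9, 0.2, 1, 0.6, 0], [0.9, 0.2, 1, 0, 0], [0.9, 0.2, 1, 0, 0], [0.9, 0.2, 1, 0, 0], [0.9, 0.2, 1, 0, 0], [0.9, 0.2, 1, 0, 0], [0.9, 0.2, 1, 0, 0], [0.9, 0.2, 1, 0, 0], [0.9, 0.2, 1, 0, 0], [0.9, 0.03, 0.3, 0, 0], [0.9, 0, 0, -0.8, 0]])

```text
time: 26.8
tool_pos: [0.4736, -0.0061, 0.1509]
tool_rot: [-3.141, 0.005, -3.14]
contact_force: [0.4, 0.2, 0.0]
opening: 0.0827
```

>>> step_arm(series=[[0.85, 0, 0, -1, 0], [0.85, 0, 0, -0.2, 0], [0.85, 0, 0, 0, 0], [0.85, 0, 0, 0, 0]])

```text
time: 27.2
tool_pos: [0.4724, -0.0072, 0.12]
tool_rot: [-3.141, 0.001, 3.141]
contact_force: [0.3, -0.5, 0.3]
opening: 0.0783
```

```bash
python3 st.py 2; python3 - <<'E'
from h import *
d=grab('wrist','w17')
a=cv2.resize(d['pixels'][150:300,160:345],None,fx=4,fy=4,interpolation=cv2.INTER_CUBIC);cv2.imwrite('pics/c22.png',a)
E
```

```text
[ 0.4726 -0.0071  0.1202] [0.24 0.38 0.34] 0.0782 27.3
```

View pics/c22.png

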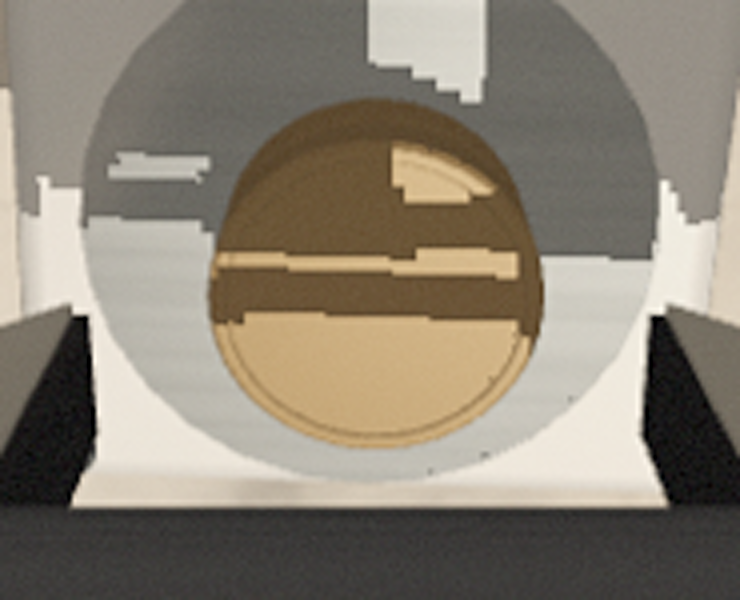

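```bash
python3 - <<'E'
from h import *
d=dict(np.load('w17.npz'))
f=lambda u,v:(160+u/4,150+v/4)
a=ray(d,*f(375,447),.081);b=ray(d,*f(375,130),.081);print(a,b,(a+b)/2,ray(d,*f(208,300),.081),ray(d,*f(543,300),.081))
E
```

```text
[ 0.49802519 -0.0069634   0.081     ] [ 0.44327828 -0.00695646  0.081     ] [ 0.47065174 -0.00695993  0.081     ] [ 0.47137677 -0.03338394  0.081     ] [0.47151343 0.01962993 0.081     ]
```

>>> step_arm(series=[[0.85, -0.05, 0.02, -0.6, 0], [0.8, 0, 0, -0.6, 0], [0.75, 0, 0, -0.2, 0], [0.7, 0, 0, 0, 0], [0.68, 0, 0, 0, 0], [0.68, 0, 0, 0, 0]])

```text
time: 27.95
tool_pos: [0.4712, -0.0064, 0.085]
tool_rot: [-3.141, 0.001, 3.141]
contact_force: [-0.4, 0.2, -0.0]
opening: 0.0628
```

```bash
python3 st.py 2; python3 - <<'E'
from h import *
d=grab('wrist','w18')
a=cv2.resize(d['pixels'][180:330,160:345],None,fx=4,fy=4,interpolation=cv2.INTER_CUBIC);cv2.imwrite('pics/c23.png',a)
E
```

```text
[ 0.4711 -0.0063  0.0848] [ 0.04  0.23 -0.19] 0.0626 28.05
```

View pics/c23.png

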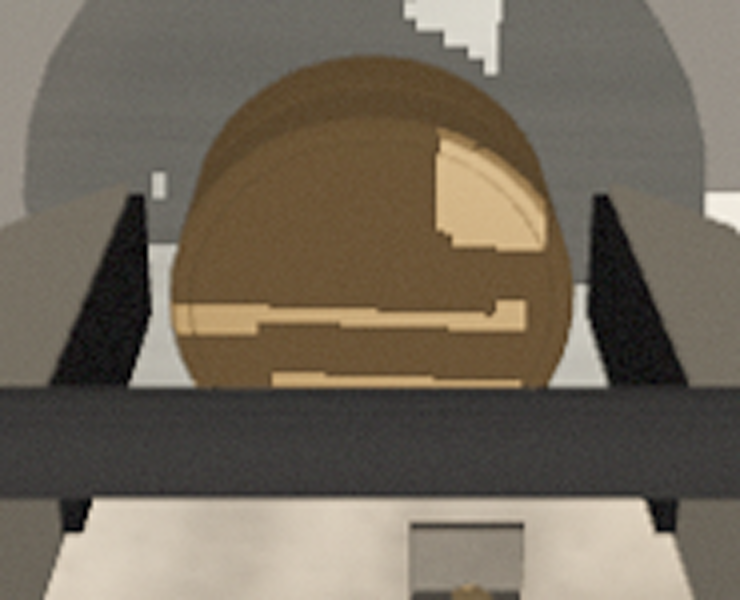

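>>> step_arm(series=[[0.6, 0, 0, 0, 0], [0.45, 0, 0, 0, 0], [0.45, 0, 0, 0, 0], [0.45, 0, 0, 0, 0], [0.45, 0, 0, 0, 0], [0.45, 0, 0, 0.1, 0], [0.45, 0, 0, 0.3, 0], [0.45, 0, 0, 0.5, 0], [0.45, 0, 0, 0.8, 0], [0.45, 0, 0, 0.8, 0], [0.45, 0, 0, 0.5, 0]], squeeze=50)

```text
time: 29.2
tool_pos: [0.4707, -0.0064, 0.1606]
tool_rot: [-3.141, 0.001, 3.141]
contact_force: [-0.3, -0.3, -5.9]
opening: 0.0526
```

```bash
python3 st.py 2; python3 - <<'E'
from h import *
d=grab('wrist','w19')
a=cv2.resize(d['pixels'][150:300,160:345],None,fx=4,fy=4,interpolation=cv2.INTER_CUBIC);cv2.imwrite('pics/c24.png',a)
E
```

```text
[ 0.4715 -0.0064  0.1614] [ 0.56 -0.24 -4.17] 0.0529 29.3
```

View pics/c24.png

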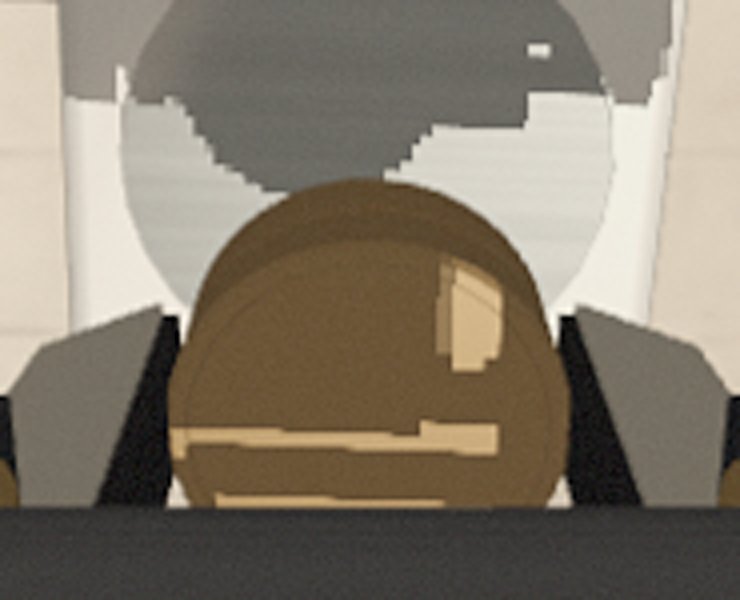

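>>> step_arm(series=[[0.45, 0, -0.5, 0, 0], [0.45, 0, -0.9, 0, 0], [0.45, 0.2, -1, 0, 0], [0.45, 0.2, -1, 0, 0], [0.45, 0.2, -1, 0, 0], [0.45, 0.2, -1, 0, 0], [0.45, 0.2, -1, 0, 0], [0.45, 0.2, -1, 0, 0], [0.45, 0.2, -0.9, 0, 0], [0.45, 0.2, -0.6, 0, 0], [0.45, 0.04, -0.3, -0.3, 0], [0.45, 0, 0, -0.9, 0]])

```text
time: 30.55
tool_pos: [0.5122, -0.2382, 0.1292]
tool_rot: [-3.14, 0.002, 3.14]
contact_force: [0.8, -0.4, -6.1]
opening: 0.0524
```

>>> step_arm(series=[[0.45, 0, 0, -1, 0], [0.45, 0, 0, -0.7, 0], [0.45, 0, 0, -0.3, 0], [0.45, 0, 0, 0, 0], [0.45, 0, 0, 0, 0]])

```text
time: 31.05
tool_pos: [0.5119, -0.2364, 0.0795]
tool_rot: [-3.141, 0.0, 3.142]
contact_force: [0.6, -0.9, -5.9]
opening: 0.0531
```

```bash
python3 st.py 3; python3 - <<'E'
from h import *
d=grab('wrist','w20')
a=cv2.resize(d['pixels'][150:300,160:345],None,fx=4,fy=4,interpolation=cv2.INTER_CUBIC);cv2.imwrite('pics/c25.png',a)
E
```

```text
[ 0.5122 -0.2366  0.0802] [ 0.29 -0.17 -5.85] 0.0529 31.2
```

View pics/c25.png

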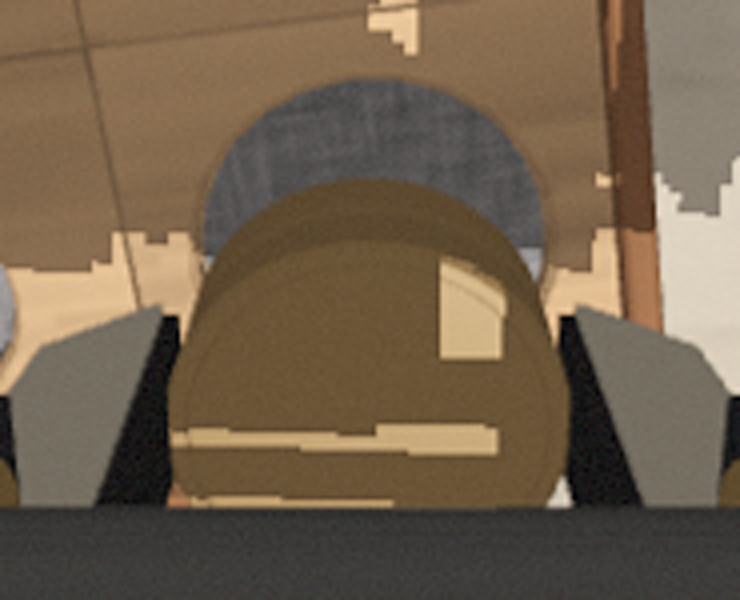

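```bash
python3 - <<'E'
from h import *
d=dict(np.load('w20.npz'))
f=lambda u,v:(160+u/4,150+v/4)
print('pocket',ray(d,*f(373,235),.018)[1],ray(d,*f(373,73),.018)[0]+.0315)
zb=.0802-.030
print('weight',ray(d,*f(369,390),zb+.026)[:2],ray(d,*f(369,178),zb)[0]+.027)
E
```

```text
pocket -0.2366533759436939 0.5114892787412666
weight [ 0.50745136 -0.23745431] 0.5143175625260874
```

>>> step_arm(series=[[0.45, -0.05, 0.03, -0.6, 0], [0.45, 0, 0, -0.5, 0], [0.45, 0, 0, -0.25, 0], [0.45, 0, 0, -0.1, 0], [0.45, 0, 0, 0, 0], [0.45, 0, 0, 0, 0]])

```text
time: 31.85
tool_pos: [0.5107, -0.2357, 0.0433]
tool_rot: [-3.141, 0.001, 3.141]
contact_force: [0.1, -0.2, -5.5]
opening: 0.0526
```

```bash
python3 st.py 2
```

```text
[ 0.5107 -0.2357  0.0435] [ 0.07 -0.29 -5.46] 0.0526 31.95
```

>>> step_arm(series=[[0.45, 0, 0, -0.04, 0], [0.45, 0, 0, -0.03, 0], [0.45, 0, 0, 0, 0], [0.45, 0, 0, 0, 0]])

```text
time: 32.35
tool_pos: [0.5105, -0.2356, 0.0415]
tool_rot: [-3.141, 0.0, 3.141]
contact_force: [-0.4, -0.1, -3.6]
opening: 0.0531
```

```bash
python3 st.py 2
```

```text
[ 0.5105 -0.2356  0.0415] [-0.77 -0.23 -2.97] 0.0529 32.45
```

>>> step_arm(series=[[0.45, 0, 0, -0.02, 0], [0.45, 0, 0, 0, 0], [0.45, 0, 0, 0, 0]])

```text
time: 32.75
tool_pos: [0.5105, -0.2356, 0.0414]
tool_rot: [-3.141, 0.001, 3.141]
contact_force: [-2.1, 0.3, 6.0]
opening: 0.0528
```

```bash
python3 st.py 2
```

```text
[ 0.5105 -0.2356  0.0414] [-2.58  1.17  5.74] 0.053 32.85
```

Supported at the floor depth. Release and rise, then back off for a clear view.

>>> step_arm(series=[[0.65, 0, 0, 0.02, 0], [0.7, 0, 0, 0, 0], [0.72, 0, 0, 0, 0], [0.72, 0, 0, 0.2, 0], [0.72, 0, 0, 0.8, 0], [0.72, 0, 0, 1, 0], [0.72, -0.3, 0, 1, 0], [0.72, -1, 0, 1, 0], [0.72, -1, 0, 1, 0], [0.72, -1, 0, 1, 0], [0.72, -1, 0, 0, 0], [0.72, 0, 0, 0, 0]])

```text
time: 34.05
tool_pos: [0.401, -0.2354, 0.1924]
tool_rot: [-3.141, 0.0, 3.14]
contact_force: [-0.1, -0.5, -0.7]
opening: 0.0662
```

```bash
python3 st.py 1; python3 - <<'E'
from h import *
d=grab('wrist','w21')
e=grab('top','t21')
cv2.imwrite('pics/c26.png',cv2.resize(e['pixels'][130:270,100:290],None,fx=4,fy=4,interpolation=cv2.INTER_CUBIC))
E
```

```text
[ 0.4023 -0.2356  0.192 ] [ 0.58 -0.53  0.02] 0.0657 34.1
```

View pics/w21.png

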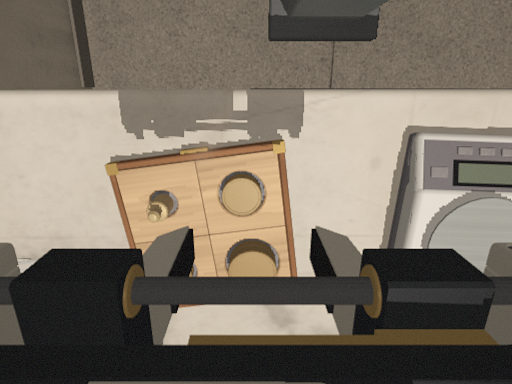

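View pics/c26.png

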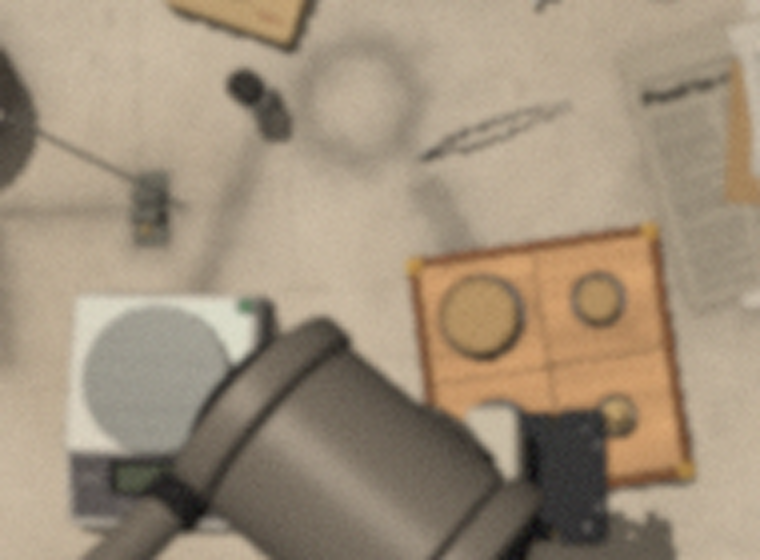

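>>> step_arm(series=[[0.72, 0, 0.6, 0.6, 0], [0.72, 0, 1, 0.6, 0], [0.72, 0, 1, 0, 0], [0.72, 0, 1, 0, 0], [0.72, 0, 1, 0, 0], [0.72, 0, 1, 0, 0], [0.72, 0, 1, 0, 0], [0.72, 0, 1, 0, 0], [0.72, 0, 1, 0, 0], [0.72, 0, 0.5, 0, 0], [0.72, 0, 0, 0, 0]])

```text
time: 35.3
tool_pos: [0.4034, -0.0065, 0.221]
tool_rot: [3.141, -0.0, -3.139]
contact_force: [0.7, 0.3, -0.4]
opening: 0.0659
```

```bash
python3 - <<'E'
from h import *
e=grab('scene','s22');cv2.imwrite('pics/c27.png',cv2.resize(e['pixels'][120:280,130:330],None,fx=3.7,fy=3.7,interpolation=cv2.INTER_CUBIC))
t=grab('top','t22')
for nm,d in (('top',t),('scene',e)):
    z=d['range_z'];v,u=np.nonzero(z>0);zz=z[v,u]
    P=np.linalg.inv(d['camera_matrix'])@np.c_[u*zz,v*zz,zz].T
    W=(d['pose'][:3,:3]@P).T+d['pose'][:3,3]
    for n,x,y,r,h in (('54',.5125,-.237,.018,.038),('42',.428,-.248,.014,.0292),('32',.5244,-.3222,.010,.0268),('knob',.4385,-.333,.006,.054)):
        q=W[np.hypot(W[:,0]-x,W[:,1]-y)<r]; q=q[q[:,2]<.12]
        A=np.c_[q[:,:2]-[x,y],np.ones(len(q))]; c=np.linalg.lstsq(A,q[:,2],rcond=None)[0]
        print(nm,n,len(q),'med z',np.median(q[:,2]).round(4),'exp',h,'slope',c[:2].round(3),'max',q[:,2].max().round(4))
E
```

```text
top 54 118 med z 0.0365 exp 0.038 slope [0.005 0.   ] max 0.0414
top 42 76 med z 0.0278 exp 0.0292 slope [-0.039  0.031] max 0.0324
top 32 37 med z 0.025 exp 0.0268 slope [-0.054  0.064] max 0.0298
top knob 15 med z 0.0521 exp 0.054 slope [ 0.194 -0.73 ] max 0.0545
scene 54 1 med z 0.0386 exp 0.038 slope [-0.001 -0.   ] max 0.0386
scene 42 75 med z 0.0304 exp 0.0292 slope [0.008 0.036] max 0.033
  return _methods._mean(a, axis=axis, dtype=dtype,
  ret = ret.dtype.type(ret / rcount)
Traceback (most recent call last):
ValueError: zero-size array to reduction operation maximum which has no identity
```

View pics/c27.png

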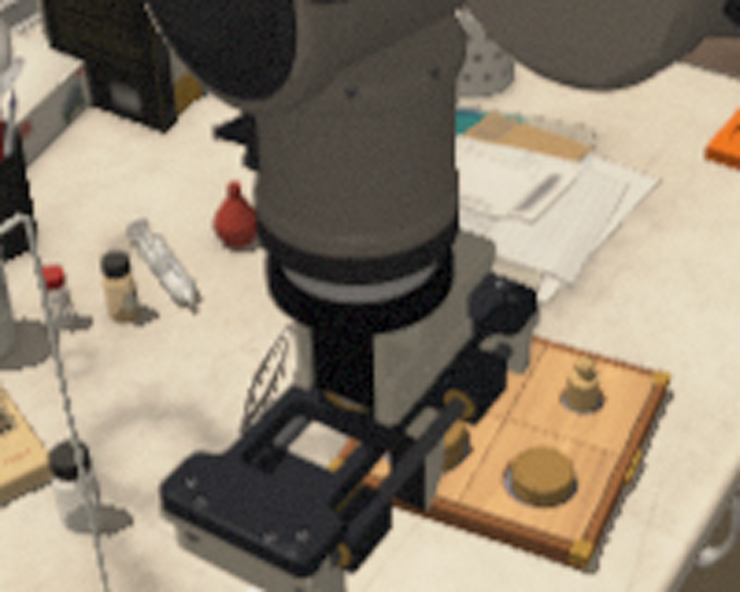

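Every top is within about 2 mm of its seated height, the same small offset across all four, and the three discs lie near level. The vial and tweezers have not moved. Handing in.

```bash
python3 -c "
from cell import hand_in
print(hand_in())"
```

```text
the job is handed in; nothing more can be done
None
```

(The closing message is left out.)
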